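Transposition weighing: exchange the loads of a two-pan balance

ROBOT

A 6-joint arm with a two-finger parallel gripper is mounted at the origin on a cart in front of the work surface, level with it; the furniture and walls round the work are solid. World frame = base frame: x ahead of the robot, y to its left, z up, the work surface at z = 0. Lengths are in m, angles in rad, forces in N, time in s.
With the tool pointing down it reaches from about 0.4 to 0.825 m from the base axis. Payload 7 kg.
Tool frame: the origin (TCP) lies at the centre of the arm's flange, where the gripper is bolted on; the fingertips stand 178 mm ahead of it and the grasp point (between the pads) lies ahead of it (tcp_to_grasp is the z of the grasp point in the tool frame, in m); z points along the fingers, x is the direction in which the jaws open and shut, and the axes are right-handed (so a half turn about z gives the same grasp; the last joint's range is limited). The gripper opens to 88 mm and grips with 3 to 60 N. Pads are 19 mm wide; open, the fingers measure 130 mm over their backs; the gripper's body (78 mm by 193 mm) begins 47 mm behind the grasp point.
Start: joints at [-0.852, 0.359, 0.012, 0, -1.224, -0.288], TCP at [0.282, -0.613, 0.405] pointing down, gripper open.
Joint ranges: [-3.07, 3.07], [-1.43, 2.12], [-1.02, 1.25], [-3.03, 1.67], [-3.05, -0], [-3.03, 3.03]. Speed limits (rad/s): [2.39, 2.39, 3.01, 3.14, 3.14, 3.14].

INTERFACE

Orientations are given as [roll, pitch, yaw] about the fixed x, y, z axes, in that order (R = Rz(yaw) Ry(pitch) Rx(roll)).
In Python, from station import get_state, grab_frame, job_done, tcp_to_grasp gives the robot as it stands.
- The arm moves only by the tool drive_tool, never from a script. Its argument "moves" is a list of rows, each a list of 7 numbers: the shift along the tool's x, y, z in mm, then the turn, a rotation vector about the tool's x, y, z in degrees, then the closure, from -1 (fully open) to 1 (shut), so that 0 is half open. In form: [[dx, dy, dz, ax, ay, az, claw], ...]. A call has 1 to 12 rows; each row is the pose to reach, as a shift and turn from the pose commanded when the call began, along the tool's axes at that moment; what a row does not reach only later rows make up. A row lasts 1/8 s, in which the tool goes at most 62.5 mm and 10.7 degrees, less where a joint would pass 70% of its speed; a pose out of reach is approached as far as the arm can. A call with a gripper value outside its range is refused whole. The fingers move at their own pace and stop on an object; "grip_force" is the grip in N (left out, the last holds). Time passes only in rows, so rows that repeat a pose let the fingers close. It gives the time, the measured TCP pose, the force and the opening at its end, in the units of the state.
- get_state(): the state, without advancing time (a new reading comes with each control period).
- grab_frame(name): name is "side" or "top" or "wrist"; returns a dict with "img" (400x640x3 uint8, red, green, blue), "range_z" (400x640 float32, m along the optical axis (not along the pixel's ray), 0 where there is no reading), "fovy" (degrees; the focal length in pixels is half the picture's height over the tangent of half this angle, whatever the lens; pixels are square), "cx", "cy" (the principal point, pixels), "k1" (the pictures are not rectified: a ray, as slopes to the right and down, at radius r is drawn at 1 + k1 r^2 times it, then the intrinsics apply), "rvec" (rotation vector, rad) and "tvec" (3), from world to camera coordinates, as OpenCV has them. Camera axes: x right, y down, z forward; pixel columns grow to the right and rows downward; lengths in m; the calibration is good to about 2 mm. A picture is of the moment at which its call begins.
- job_done(): hands the job in, once; it reports no verdict.
The state is a dict: "t": time; "q": joint angles; "qd": joint speeds; "joint_efforts": joint torques, N m; "eef_pos": TCP position; "ee_rot": TCP orientation; "force": force on the tool from outside, world axes, zero at the start; "moment": the same for the moment, N m; "width": finger opening in m.
Only numpy, scipy, OpenCV 4.12 (cv2) and the standard library are available. Lean on these libraries where they do the work, as an engineer would, in place of code of your own. Each camera call takes 0.05 s, during which the arm holds its last target. There are 200 camera calls.

TASK

The second weighing is due: exchange the loads of the two-pan balance, so that the sample jar and the small weight beside it come to stand on the other pan, and the large and the medium weight on the pan where the jar was. The black rubber mat is free to park things on. Everything must stand upright, wholly on its pan and released, with the beam level again; never tip the jar or a weight over.

Things in the scene. Friction and masses are not known exactly. Their poses are not given: they have to be found in the camera images.
- sample_jar: screw-lid specimen jar with a white lid, round, 62 mm high; body 47 mm in diameter, lid (top 12 mm) 52 mm; weighs about 250 g; stands on one pan at the start, close to the pan's centre. Origin: centre of the underside, z up.
- weight_small: small polished brass knob weight (50 g): cylinder 19 mm in diameter and 19 mm high with a 13 mm knob on a short neck, 29 mm high in all; stands on the jar's pan, 48 mm from the jar's axis in any direction. Origin: centre of the underside, z up.
- weight_large: large polished brass knob weight (200 g): cylinder 30 mm in diameter and 31 mm high with a 20 mm knob, 45 mm high in all; stands near the centre of the other pan. Origin: centre of the underside, z up.
- weight_medium: medium polished brass knob weight (100 g): cylinder 24 mm in diameter and 25 mm high with a 16 mm knob, 36 mm high in all; stands on the large weight's pan, 44 mm from the large weight's axis in any direction. Origin: centre of the underside, z up.
- balance: two-pan top-loading balance with a grey base 125 x 285 mm that is fixed to the bench; its beam lies along its y axis, its scale and pointer face its -x side. Between the pans stands the pivot housing, lower than the pans (94 mm). Origin: centre of the underside on the bench.
- left_pan_top (a point): centre of the upper face of the left pan (+y end of the balance), a round steel plate 142 mm in diameter, flat out to a radius of 66 mm, about 100 mm above the bench when level. The pan moves up and down by at most 7.5 mm and stays horizontal; it sinks when its side is heavier.
- right_pan_top (a point): the same for the right pan (-y end of the balance), 210 mm from the left pan's centre. The pan moves up and down by at most 7.5 mm and stays horizontal; it sinks when its side is heavier.
- beam (a joint): tilt of the beam, rad: 0 level, positive when the left pan is up and the right pan down, stops at +-0.07; damped, returns to level when the loads are equal (or both pans are empty). Jar + small weight equal large + medium weight.
- mat: black rubber mat on the bench, 110 x 110 mm, 3 mm thick, fixed, empty and with free room round it: the free spot. Lies to the left or right of the balance (on its other side stands a wooden weight block with two tiny brass weights in it, no part of the job). Origin: centre of the underside; its top is 3 mm higher.
Not all that is in view belongs to the job. Leave any yellow look-alike of the sample_jar alone.

How it is judged:
At the end, for the whole second after the job is handed in: Loads exchanged: jar within 44 mm and small weight within 58 mm of the centre of the pan opposite the jar's first one, large within 52 mm and medium within 55 mm of the other; undersides within 6 mm of the pan face, upright to 0.12 rad, at rest; beam within 0.035 rad of level (((horizontal distance between sample_jar and left_pan_top below 0.044 m and z of sample_jar in the frame of left_pan_top between -0.006 and 0.006 m and horizontal distance between weight_small and left_pan_top below 0.058 m and z of weight_small in the frame of left_pan_top between -0.006 and 0.006 m and horizontal distance between weight_large and right_pan_top below 0.052 m and z of weight_large in the frame of right_pan_top between -0.006 and 0.006 m and horizontal distance between weight_medium and right_pan_top below 0.055 m and z of weight_medium in the frame of right_pan_top between -0.006 and 0.006 m) or (horizontal distance between sample_jar and right_pan_top below 0.044 m and z of sample_jar in the frame of right_pan_top between -0.006 and 0.006 m and horizontal distance between weight_small and right_pan_top below 0.058 m and z of weight_small in the frame of right_pan_top between -0.006 and 0.006 m and horizontal distance between weight_large and left_pan_top below 0.052 m and z of weight_large in the frame of left_pan_top between -0.006 and 0.006 m and horizontal distance between weight_medium and left_pan_top below 0.055 m and z of weight_medium in the frame of left_pan_top between -0.006 and 0.006 m)) and distance of each of sample_jar, weight_large from where it was at the start of the episode above 0.1 m and value of joint beam between -0.035 and 0.035 rad and angle between each of sample_jar, weight_small, weight_large, weight_medium's own z axis and vertical below 0.12 rad and linear speed of each of sample_jar, weight_small, weight_large, weight_medium below 0.02 m/s); the robot touches nothing.
It fails at once if the jar or a weight is tipped over (more than 0.7 rad) (angle between any of sample_jar, weight_small, weight_large, weight_medium's own z axis and vertical above 0.7 rad).
It also fails if it takes over 125 s, if anything falls off the work surface, if the arm or the gripper's body presses on something with over 40 N, if the wrist force passes 120 N, or if a joint passes its speed limit or range.

## Working session

There is one attempt and no reset: what is moved stays moved. The work goes in short steps, Python scripts to look and compute and a tool call to move; the robot and the scene stay as the last step left them, time stands still between calls to the robot, and variables do not carry over. Pictures are saved under pics/ and viewed, about 12 in all and at most 16, crops included, and the job is handed in when it is done.

Besides the shell and the picture viewer there is one more tool, called after "Emit:" in YAML: its name, and indented under it one key for each argument. drive_tool: Moves the arm, as the interface text tells. Its arguments: {"type":"object","properties":{"moves":{"type":"array"},"grip_force":{"type":"number"}},"required":["moves"]}

```bash
mkdir -p pics; ls; cat > h.py <<'E'
import numpy as np, cv2
from station import *
def cam(n):
    f=grab_frame(n); f['f']=200/np.tan(np.radians(f['fovy'])/2)
    f['R']=cv2.Rodrigues(np.array(f['rvec'],float))[0]; f['t']=np.array(f['tvec'],float); return f
def ray(f,u,v):
    d=np.array([(u-f['cx'])/f['f'],(v-f['cy'])/f['f']]); s=d.copy()
    for _ in range(20): s=d/(1+f['k1']*(s@s))
    return np.array([s[0],s[1],1.])
def atz(f,u,v,z):
    "world point on the pixel's ray at height z"
    c=-f['R'].T@f['t']; r=f['R'].T@ray(f,u,v); return c+r*(z-c[2])/r[2]
def atd(f,u,v):
    d=f['range_z'][int(v),int(u)]; return f['R'].T@(ray(f,u,v)*d-f['t'])
def save(f,name,crop=None,k=1):
    im=f['img'][:,:,::-1]
    if crop: x0,y0,x1,y1=crop; im=im[y0:y1,x0:x1]
    cv2.imwrite('pics/'+name,cv2.resize(im,None,fx=k,fy=k,interpolation=cv2.INTER_CUBIC))
E
python3 - <<'E'
from h import *
s=get_state(); print(s, tcp_to_grasp if not callable(tcp_to_grasp) else tcp_to_grasp())
for n in('top','side'):
    f=cam(n); save(f,n+'0.png'); print(n,-f['R'].T@f['t'],f['f'],f['k1'])
    np.save(n+'0.npy',f,allow_pickle=True)
E
```

```text
pics
{'t': 0.0, 'q': array([-8.51910914e-01,  3.59376124e-01,  1.10485642e-02, -3.59840966e-04,
       -1.22407281e+00, -2.88103555e-01]), 'qd': array([ 1.66780964e-03, -3.91796738e-04,  2.92965121e-04,  8.52994882e-05,
        1.44429865e-03,  1.49655123e-04]), 'joint_efforts': array([ 1.63132168e-03, -5.82705295e+01,  2.93052936e+01,  6.99711442e+00,
        6.68093868e-03, -1.82067188e-04]), 'eef_pos': array([ 0.28178729, -0.61315139,  0.40372317]), 'ee_rot': array([-3.14146118e+00, -1.63405025e-03,  2.00145552e+00]), 'force': array([-0.05246342, -0.69410796,  0.39034558]), 'moment': array([ 0.01758218, -0.03321373, -0.00765636]), 'width': 0.08731061364557853} 0.1593
top [ 0.54191559 -0.0237661   1.12901873] 390.871020033826 -0.014199374902861814
side [0.46727571 0.7904826  0.45510149] 391.08331717389996 -0.05939698820787539
```

View pics/top0.png

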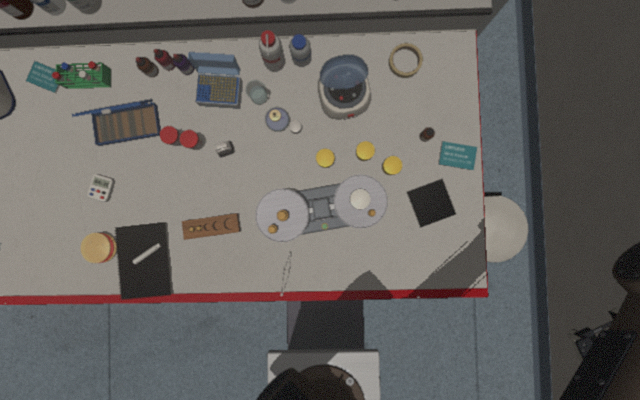

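View pics/side0.png

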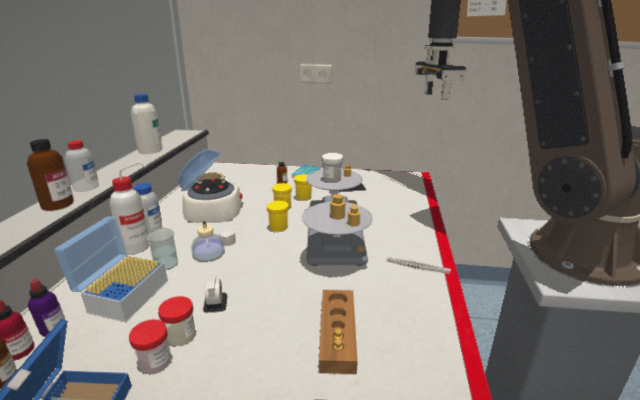

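Top view: the left pan is at (283,214) with the large weight at (283,215) and the medium at (271,228). The right pan is at (360,201) with the white-lidded jar at (360,199) and the small weight at (372,212). The mat is at (431,203). Possible mix-ups are the yellow jars at (325,158), (365,150) and (392,165), and the tiny weights in the block at (192,229) and (205,227). None of those are on the pans. I'll check with a close crop.

```bash
python3 - <<'E'
from h import *
f=np.load('top0.npy',allow_pickle=True).item(); save(f,'crop1.png',(245,165,465,245),3.6)
for p in[(283,214),(283,215),(271,228),(300,200),(360,199),(372,212),(345,205),(431,203)]: print(p,atd(f,*p).round(4))
E
```

```text
(283, 214) [0.5431 0.0862 0.1454]
(283, 215) [0.5406 0.0861 0.1466]
(271, 228) [0.5082 0.1186 0.1357]
(300, 200) [0.579  0.0455 0.1006]
(360, 199) [ 0.5756 -0.107   0.1616]
(372, 212) [ 0.5429 -0.1392  0.1296]
(345, 205) [ 0.563  -0.0726  0.0985]
(431, 203) [ 0.5647 -0.3224  0.0042]
```

View pics/crop1.png

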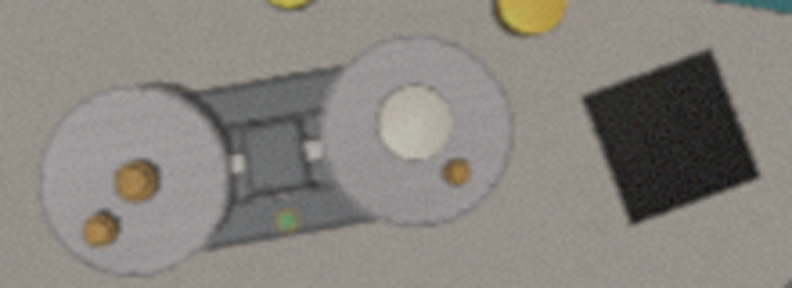

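Crop 1 confirms the choice: jar lid at (415,121) and small at (457,172) on the right pan, large at (136,181) and medium at (100,230) on the left pan. In pixels of the full image these match the earlier reading. Next I'll get exact centres from the depth.

```bash
cat >> h.py <<'E'
def cloud(f):
    u,v=np.meshgrid(np.arange(640),np.arange(400)); p=np.stack([u,v],-1).reshape(-1,1,2).astype(float)
    K=np.array([[f['f'],0,f['cx']],[0,f['f'],f['cy']],[0,0,1]])
    s=cv2.undistortPoints(p,K,np.array([f['k1'],0,0,0.])).reshape(400,640,2)
    d=f['range_z'][...,None]; P=np.concatenate([s*d,d],-1)-f['t']; P=P@f['R']; P[f['range_z']==0]=np.nan; return P
def circ(P,zlo,zhi,c,r):
    m=(P[...,2]>zlo)&(P[...,2]<zhi)&(np.hypot(P[...,0]-c[0],P[...,1]-c[1])<r)
    q=P[m]; (x,y),rr=cv2.minEnclosingCircle(q[:,:2].astype(np.float32)); return len(q),np.array([x,y]).round(4),round(rr,4),q.mean(0).round(4)
E
python3 - <<'E'
from h import *
f=np.load('top0.npy',allow_pickle=True).item(); P=cloud(f)
for n,a in dict(jar=(.15,.18,(.576,-.107),.04),small=(.118,.15,(.543,-.139),.02),large=(.135,.17,(.541,.086),.025),med=(.122,.15,(.508,.119),.02),L=(.088,.112,(.54,.086),.085),R=(.088,.112,(.565,-.11),.085)).items(): print(n,circ(P,*a))
m=(f['img'].max(-1)<40)&(np.hypot(P[...,0]-.5647,P[...,1]+.322)<.09); print('mat',m.sum(),P[m].mean(0),np.degrees(0),cv2.minAreaRect(P[m][:,:2].astype(np.float32)))
E
```

```text
jar (343, array([ 0.577 , -0.1073]), 0.0262, array([ 0.5767, -0.107 ,  0.1621]))
small (39, array([ 0.5422, -0.1402]), 0.009, array([ 0.542 , -0.1394,  0.125 ]))
large (49, array([0.5411, 0.0895]), 0.01, array([0.5409, 0.0895, 0.1443]))
med (63, array([0.5058, 0.1168]), 0.0119, array([0.5059, 0.116 , 0.1298]))
L (2130, array([0.541 , 0.0826]), 0.0816, array([0.5423, 0.0906, 0.1001]))
R (1936, array([ 0.5672, -0.105 ]), 0.0808, array([ 0.5718, -0.1118,  0.1004]))
mat 594 [ 0.55825331 -0.33245841  0.00364333] 0.0 ((0.5657314658164978, -0.32346728444099426), (0.10212844610214233, 0.10323558002710342), 17.807933807373047)
```

```bash
python3 - <<'E'
from h import *
f=np.load('top0.npy',allow_pickle=True).item(); P=cloud(f)
a,b=atz(f,282.8,214.9,.1),atz(f,360.8,201.4,.1); print(a,b,np.linalg.norm(a-b))
for c in(a,b):
    for _ in range(8):
        m=(P[...,2]>.096)&(P[...,2]<.17)&(np.hypot(P[...,0]-c[0],P[...,1]-c[1])<.073)
        (x,y),r=cv2.minEnclosingCircle(P[m][:,:2].astype(np.float32)); h=P[m][:,:2]; c=np.array([x,y]) 
    print(c,r)
E
```

```text
[0.54080469 0.09185999 0.1       ] [ 0.57140577 -0.11419169  0.1       ] 0.2083115923783055
[0.54098535 0.09426617] 0.07101763039827347
[ 0.5727582  -0.11379739] 0.07103763520717621
```

Emit:
drive_tool:
  moves:
    - [0,0,0,0,0,10,0]
    - [0,0,0,0,0,20,0]
    - [0,0,0,0,0,25,0]
    - [0,0,0,0,0,25,0]

```text
t: 0.6
eef_pos: [0.2818, -0.6132, 0.4042]
ee_rot: [-3.141, -0.001, 1.566]
force: [-0.1, -0.2, -0.8]
width: 0.0533
```

Emit:
drive_tool:
  moves:
    - [506,295,0,0,0,0,-1]
    - [506,295,0,0,0,0,-1]
    - [506,295,0,0,0,0,-1]
    - [506,295,0,0,0,0,-1]
    - [506,295,0,0,0,0,-1]
    - [506,295,0,0,0,0,-1]
    - [506,295,0,0,0,0,-1]
    - [506,295,0,0,0,0,-1]
    - [506,295,0,0,0,0,-1]
    - [506,295,0,0,0,0,-1]
    - [506,295,0,0,0,0,-1]
    - [506,295,0,0,0,0,-1]

```text
t: 2.1
eef_pos: [0.5792, -0.1096, 0.4045]
ee_rot: [-3.141, 0.0, 1.566]
force: [-0.8, 0.7, -0.8]
width: 0.0877
```

```bash
python3 - <<'E'
from h import *
f=cam('wrist'); save(f,'w1.png'); print(get_state()['eef_pos'],get_state()['t'],-f['R'].T@f['t'],f['R'])
P=cloud(f); print('jar',circ(P,.152,.18,(.577,-.107),.04)); print('small',circ(P,.118,.15,(.542,-.14),.02))
E
```

```text
[ 0.57910367 -0.10988811  0.40463272] 2.15 [ 0.50513615 -0.10974033  0.38424946] [[ 5.42742386e-03  9.99985271e-01 -3.35763890e-06]
 [ 9.61505641e-01 -5.21765304e-03  2.74735653e-01]
 [ 2.74731589e-01 -1.49433523e-03 -9.61519797e-01]]
jar (4252, array([ 0.5779, -0.106 ]), 0.026, array([ 0.5764, -0.1061,  0.1615]))
small (409, array([ 0.5431, -0.1388]), 0.0093, array([ 0.5424, -0.1382,  0.1244]))
```

View pics/w1.png

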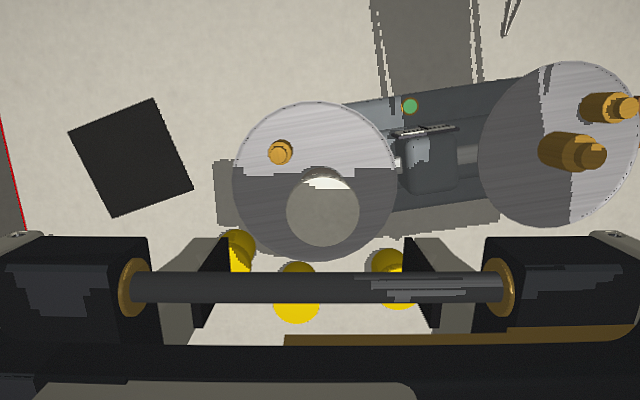

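The wrist view agrees with the top view: jar lid (322,210), small (280,152), large (575,152), medium (615,107), mat (130,157).

Emit:
drive_tool:
  moves:
    - [3.5,-2,50,0,0,0,-1]
    - [3.5,-2,95,0,0,0,-1]
    - [3.5,-2,117,0,0,0,-1]
    - [3.5,-2,117,0,0,0,-1]
    - [3.5,-2,117,0,0,0,1]
    - [3.5,-2,117,0,0,0,1]
    - [3.5,-2,117,0,0,0,1]
    - [3.5,-2,117,0,0,0,1]
    - [3.5,-2,117,0,0,0,1]
    - [3.5,-2,117,0,0,0,1]
  grip_force: 25

```text
t: 3.4
eef_pos: [0.5778, -0.1053, 0.2877]
ee_rot: [3.141, -0.0, 1.565]
force: [1.1, 0.7, -0.4]
width: 0.0508
```

Emit:
drive_tool:
  moves:
    - [0,0,0,0,0,0,1]
    - [0,0,0,0,0,0,1]
    - [0,0,-10,0,0,0,1]
    - [0,0,-20,0,0,0,1]
    - [0,0,-40,0,0,0,1]
    - [0,0,-60,0,0,0,1]

```text
t: 4.15
eef_pos: [0.5775, -0.1056, 0.3488]
ee_rot: [-3.142, 0.0, 1.565]
force: [0.6, -0.6, -2.3]
width: 0.0509
```

Emit:
drive_tool:
  moves:
    - [-60,-3,0,0,0,0,1]
    - [-120,-6,0,0,0,0,1]
    - [-180,-10,0,0,0,0,1]
    - [-224,-12,0,0,0,0,1]
    - [-224,-12,50,0,0,0,1]
    - [-224,-12,100,0,0,0,1]
    - [-224,-12,140,0,0,0,1]
    - [-224,-12,152,0,0,0,1]
    - [-224,-12,156,0,0,0,1]
    - [-224,-12,156,0,0,0,1]
    - [-224,-12,156,0,0,0,1]

```text
t: 5.52
eef_pos: [0.5651, -0.3295, 0.1935]
ee_rot: [3.139, 0.001, 1.566]
force: [0.6, 0.6, -2.1]
width: 0.0511
```

Emit:
drive_tool:
  moves:
    - [0,0,1.5,0,0,0,1]
    - [0,0,3,0,0,0,1]
    - [0,0,3,0,0,0,1]

```text
t: 5.9
eef_pos: [0.5649, -0.3294, 0.1911]
ee_rot: [3.139, 0.001, 1.566]
force: [-3.4, 3.3, 11.9]
width: 0.0509
```

Emit:
drive_tool:
  moves:
    - [0,0,-1,0,0,0,-1]
    - [0,0,-1,0,0,0,-1]
    - [0,0,-1,0,0,0,-1]
    - [0,0,-1,0,0,0,-1]
    - [0,0,-60,0,0,0,-1]
    - [0,0,-120,0,0,0,-1]
    - [0,0,-180,0,0,0,-1]
    - [60,0,-180,0,0,0,-1]
    - [120,0,-180,0,0,0,-1]
    - [180,-5,-180,0,0,0,-1]
    - [240,-10,-180,0,0,0,-1]
    - [300,-15,-180,0,0,0,-1]

```text
t: 7.4
eef_pos: [0.5507, -0.0275, 0.3688]
ee_rot: [3.141, -0.0, 1.565]
force: [0.5, 0.1, -0.5]
width: 0.0878
```

Emit:
drive_tool:
  moves:
    - [60,-5,0,0,0,0,-1]
    - [119,-9,0,0,0,0,-1]
    - [119,-9,0,0,0,0,-1]
    - [119,-9,0,0,0,0,-1]

```text
t: 7.9
eef_pos: [0.5426, 0.09, 0.3685]
ee_rot: [-3.141, 0.0, 1.566]
force: [0.6, 0.1, 0.4]
width: 0.0876
```

```bash
cat > look.py <<'E'
from h import *
import sys
f=cam('wrist'); P=cloud(f); s=get_state(); print(s['eef_pos'].round(4),s['t'])
if len(sys.argv)>1: save(f,sys.argv[1])
np.save('w.npy',f,allow_pickle=True)
E
python3 - <<'E'
import sys; sys.argv=['x','w2.png']
exec(open('look.py').read())
print('large',circ(P,.128,.17,(.541,.09),.025)); print('med',circ(P,.119,.15,(.506,.117),.018))
m=np.hypot(P[...,0]-.575,P[...,1]-.07)<.012; print('panz',np.median(P[m][:,2]))
f=cam('top');P=cloud(f); print('jar',circ(P,.05,.09,(.565,-.33),.04)); print('small',circ(P,.118,.155,(.542,-.14),.02))
E
```

```text
[0.5427 0.0893 0.3685] 7.95
large (740, array([0.542 , 0.0913]), 0.01, array([0.541 , 0.0913, 0.1368]))
med (480, array([0.5077, 0.1186]), 0.0111, array([0.5072, 0.1183, 0.1279]))
panz 0.09238259661963863
jar (305, array([ 0.5641, -0.3299]), 0.0265, array([ 0.564 , -0.3282,  0.0652]))
small (43, array([ 0.5418, -0.1407]), 0.0095, array([ 0.5422, -0.1394,  0.131 ]))
```

View pics/w2.png

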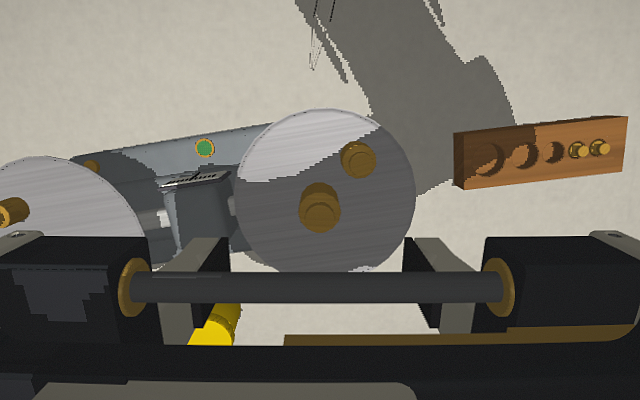

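The large weight is at (320,210), the medium at (358,158), and the left pan has sunk to 92 mm as expected.

Emit:
drive_tool:
  moves:
    - [1,-1.5,40,0,0,0,-1]
    - [1,-1.5,80,0,0,0,-1]
    - [1,-1.5,92,0,0,0,-1]
    - [1,-1.5,92,0,0,0,1]
    - [1,-1.5,92,0,0,0,1]
    - [1,-1.5,92,0,0,0,1]
    - [1,-1.5,92,0,0,0,1]
    - [1,-1.5,92,0,0,0,1]
    - [1,-1.5,92,0,0,0,1]
    - [1,-1.5,92,0,0,0,1]
    - [1,-1.5,92,0,0,0,1]
    - [1,-1.5,92,0,0,0,1]
  grip_force: 25

```text
t: 9.5
eef_pos: [0.5413, 0.0909, 0.2767]
ee_rot: [3.141, -0.0, 1.565]
force: [-0.9, 2.3, 1.7]
width: 0.0294
```

Emit:
drive_tool:
  moves:
    - [0,0,-25,0,0,0,1]
    - [0,0,-70,0,0,0,1]
    - [-50,17,-70,0,0,0,1]
    - [-100,34,-70,0,0,0,1]
    - [-150,52,-70,0,0,0,1]
    - [-205,70,-70,0,0,0,1]
    - [-205,70,-70,0,0,0,1]
    - [-205,70,-40,0,0,0,1]
    - [-205,70,-20,0,0,0,1]
    - [-205,70,-16,0,0,0,1]
    - [-205,70,-13,0,0,0,1]
    - [-205,70,-10,0,0,0,1]

```text
t: 11.0
eef_pos: [0.6103, -0.1144, 0.2874]
ee_rot: [3.14, -0.0, 1.566]
force: [-0.4, 1.0, -0.7]
width: 0.0293
```

Emit:
drive_tool:
  moves:
    - [0,0,3,0,0,0,1]
    - [0,0,6,0,0,0,1]
    - [0,0,8,0,0,0,1]
    - [0,0,9,0,0,0,1]
    - [0,0,9,0,0,0,1]

```text
t: 11.62
eef_pos: [0.6101, -0.1147, 0.2775]
ee_rot: [-3.141, 0.0, 1.565]
force: [0.1, 0.2, -1.3]
width: 0.0296
```

Emit:
drive_tool:
  moves:
    - [0,0,0,0,0,0,-1]
    - [0,0,0,0,0,0,-1]
    - [0,0,0,0,0,0,-1]
    - [0,0,0,0,0,0,-1]
    - [0,0,-45,0,0,0,-1]
    - [0,0,-90,0,0,0,-1]
    - [50,-20,-90,0,0,0,-1]
    - [105,-45,-90,0,0,0,-1]
    - [160,-70,-90,0,0,0,-1]
    - [215,-95,-90,0,0,0,-1]
    - [232,-102,-90,0,0,0,-1]
    - [232,-102,-90,0,0,0,-1]

```text
t: 13.12
eef_pos: [0.5091, 0.1189, 0.3679]
ee_rot: [3.141, -0.0, 1.568]
force: [-0.2, -0.6, -0.6]
width: 0.0875
```

```bash
python3 - <<'E'
exec(open('look.py').read())
print('med',circ(P,.133,.16,(.507,.118),.018))
m=np.hypot(P[...,0]-.56,P[...,1]-.08)<.012; print('panz',np.median(P[m][:,2]))
f=cam('top');P=cloud(f); print('large',circ(P,.125,.155,(.61,-.114),.02)); print('small',circ(P,.109,.155,(.542,-.14),.02))
m=np.hypot(P[...,0]-.57,P[...,1]+.10)<.012; print('Rpanz',np.median(P[m][:,2]))
E
```

```text
[0.5094 0.1181 0.3678] 13.175
med (577, array([0.5077, 0.1191]), 0.011, array([0.5063, 0.1187, 0.1414]))
panz 0.10711125207445414
large (67, array([ 0.6097, -0.1171]), 0.0139, array([ 0.6094, -0.1174,  0.1344]))
small (39, array([ 0.5422, -0.1407]), 0.0092, array([ 0.5422, -0.1403,  0.1169]))
Rpanz 0.09300357769981388
```

Emit:
drive_tool:
  moves:
    - [0.5,-2.3,40,0,0,0,-1]
    - [0.5,-2.3,68,0,0,0,-1]
    - [0.5,-2.3,77,0,0,0,-1]
    - [0.5,-2.3,77,0,0,0,1]
    - [0.5,-2.3,77,0,0,0,1]
    - [0.5,-2.3,77,0,0,0,1]
    - [0.5,-2.3,77,0,0,0,1]
    - [0.5,-2.3,77,0,0,0,1]
    - [0.5,-2.3,77,0,0,0,1]
    - [0.5,-2.3,77,0,0,0,1]
    - [0.5,-2.3,77,0,0,0,1]
    - [0.5,-2.3,77,0,0,0,1]
  grip_force: 20

```text
t: 14.72
eef_pos: [0.5071, 0.1185, 0.2907]
ee_rot: [3.142, -0.0, 1.565]
force: [-1.0, 0.2, 0.6]
width: 0.0235
```

Emit:
drive_tool:
  moves:
    - [0,0,-25,0,0,0,1]
    - [0,0,-60,0,0,0,1]
    - [-55,17,-60,0,0,0,1]
    - [-110,34,-60,0,0,0,1]
    - [-165,50,-60,0,0,0,1]
    - [-220,67,-60,0,0,0,1]
    - [-223,68,-60,0,0,0,1]
    - [-223,68,-20,0,0,0,1]
    - [-223,68,2,0,0,0,1]
    - [-223,68,9,0,0,0,1]
    - [-223,68,12,0,0,0,1]
    - [-223,68,12,0,0,0,1]

```text
t: 16.23
eef_pos: [0.5742, -0.1046, 0.2794]
ee_rot: [3.14, -0.0, 1.566]
force: [0.5, -0.5, -0.5]
width: 0.0236
```

Emit:
drive_tool:
  moves:
    - [0,0,1,0,0,0,1]
    - [0,0,2,0,0,0,1]
    - [0,0,2,0,0,0,1]

```text
t: 16.6
eef_pos: [0.5739, -0.1049, 0.2769]
ee_rot: [3.141, -0.0, 1.565]
force: [0.2, 1.4, -0.9]
width: 0.0236
```

Emit:
drive_tool:
  moves:
    - [0,0,0.5,0,0,0,-1]
    - [0,0,0.5,0,0,0,-1]
    - [0,0,0.5,0,0,0,-1]
    - [0,0,0.5,0,0,0,-1]
    - [0,0,-45,0,0,0,-1]
    - [0,0,-90,0,0,0,-1]
    - [-34.5,-31.5,-90,0,0,0,-1]
    - [-34.5,-31.5,-90,0,0,0,-1]
    - [-34.5,-31.5,-90,0,0,0,-1]

```text
t: 17.73
eef_pos: [0.5422, -0.1394, 0.3669]
ee_rot: [3.141, -0.0, 1.565]
force: [0.9, 0.1, -0.2]
width: 0.0875
```

```bash
python3 - <<'E'
import sys; sys.argv=['x','w3.png']
exec(open('look.py').read())
print('small',circ(P,.1125,.15,(.542,-.14),.018));print('med',circ(P,.118,.15,(.574,-.105),.018))
m=np.hypot(P[...,0]-.57,P[...,1]+.14)<.01; print('panz',np.median(P[m][:,2]))
E
```

```text
[ 0.5424 -0.1391  0.3666] 17.775
small (294, array([ 0.5424, -0.1394]), 0.0074, array([ 0.5424, -0.1389,  0.1204]))
med (537, array([ 0.574 , -0.1057]), 0.0112, array([ 0.5727, -0.1062,  0.1258]))
panz 0.09228573571296579
```

View pics/w3.png

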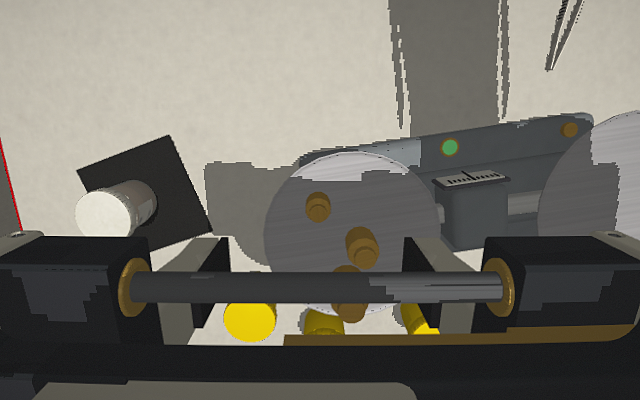

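The picture shows small (318,206), medium (362,246) and large (348,293) upright on the right pan, with the jar on the mat at (115,215).

Emit:
drive_tool:
  moves:
    - [0,0,45,0,0,0,-1]
    - [0,0,85,0,0,0,-1]
    - [0,0,93,0,0,0,-1]
    - [0,0,93,0,0,0,1]
    - [0,0,93,0,0,0,1]
    - [0,0,93,0,0,0,1]
    - [0,0,93,0,0,0,1]
    - [0,0,93,0,0,0,1]
    - [0,0,93,0,0,0,1]
    - [0,0,93,0,0,0,1]
    - [0,0,93,0,0,0,1]
    - [0,0,93,0,0,0,1]
  grip_force: 15

```text
t: 19.27
eef_pos: [0.5422, -0.1392, 0.2736]
ee_rot: [-3.141, 0.0, 1.565]
force: [-0.0, -0.8, -0.3]
width: 0.0183
```

Emit:
drive_tool:
  moves:
    - [0,0,-35,0,0,0,1]
    - [0,0,-75,0,0,0,1]
    - [55,-11,-75,0,0,0,1]
    - [110,-22,-75,0,0,0,1]
    - [165,-33,-75,0,0,0,1]
    - [220,-44,-75,0,0,0,1]
    - [232,-47,-75,0,0,0,1]
    - [232,-47,-40,0,0,0,1]
    - [232,-47,-24,0,0,0,1]
    - [232,-47,-18,0,0,0,1]
    - [232,-47,-16,0,0,0,1]
    - [232,-47,-15,0,0,0,1]

```text
t: 20.78
eef_pos: [0.4968, 0.0929, 0.2892]
ee_rot: [3.141, -0.0, 1.565]
force: [0.6, 0.2, -0.7]
width: 0.0183
```

Emit:
drive_tool:
  moves:
    - [0,0,0.5,0,0,0,1]
    - [0,0,0.5,0,0,0,1]

```text
t: 21.02
eef_pos: [0.4965, 0.093, 0.2885]
ee_rot: [3.141, -0.0, 1.565]
force: [0.4, 0.1, -0.4]
width: 0.0184
```

Emit:
drive_tool:
  moves:
    - [0,0,0,0,0,0,-1]
    - [0,0,0,0,0,0,-1]
    - [0,0,0,0,0,0,-1]
    - [0,0,0,0,0,0,-1]
    - [0,0,-40,0,0,0,-1]
    - [0,0,-80,0,0,0,-1]
    - [-60,10,-80,0,0,0,-1]
    - [-120,20,-80,0,0,0,-1]
    - [-180,30,-80,0,0,0,-1]
    - [-240,40,-80,0,0,0,-1]
    - [-300,50,-80,0,0,0,-1]
    - [-360,60,-80,0,0,0,-1]

```text
t: 22.52
eef_pos: [0.5546, -0.2694, 0.3682]
ee_rot: [3.141, 0.0, 1.565]
force: [0.9, 0.6, -0.1]
width: 0.0877
```

Emit:
drive_tool:
  moves:
    - [-60,8,0,0,0,0,-1]
    - [-63,8,0,0,0,0,-1]
    - [-63,8,0,0,0,0,-1]
    - [-63,8,0,0,0,0,-1]

```text
t: 23.02
eef_pos: [0.5621, -0.3293, 0.3684]
ee_rot: [3.141, -0.0, 1.566]
force: [-0.3, 0.7, -0.2]
width: 0.0876
```

```bash
python3 - <<'E'
exec(open('look.py').read())
print('jar',circ(P,.055,.09,(.565,-.33),.04))
f=cam('top');P=cloud(f); print('small',circ(P,.125,.15,(.496,.093),.018))
for n,c,z in(('large',(.61,-.115),.13),('med',(.574,-.105),.12)):print(n,circ(P,z,.155,c,.018))
E
```

```text
[ 0.5622 -0.3291  0.3685] 23.075
jar (2737, array([ 0.5655, -0.3302]), 0.0262, array([ 0.564 , -0.3304,  0.0645]))
small (39, array([0.4961, 0.0905]), 0.0094, array([0.4965, 0.0901, 0.1316]))
large (0, array([0., 0.]), 0.0, array([nan, nan, nan]))
med (37, array([ 0.5741, -0.1076]), 0.0105, array([ 0.5728, -0.1071,  0.1272]))h.py:26: RuntimeWarning: Mean of empty slice.
  q=P[m]; (x,y),rr=cv2.minEnclosingCircle(q[:,:2].astype(np.float32)); return len(q),np.array([x,y]).round(4),round(rr,4),q.mean(0).round(4)
  ret = um.true_divide(
```

The large weight gave no top-view points, so it may be hidden by the arm. I'll check that later. Gripping the jar now.

Emit:
drive_tool:
  moves:
    - [-0.7,2.7,55,0,0,0,-1]
    - [-0.7,2.7,110,0,0,0,-1]
    - [-0.7,2.7,155,0,0,0,-1]
    - [-0.7,2.7,175,0,0,0,-1]
    - [-0.7,2.7,176,0,0,0,-1]
    - [-0.7,2.7,176,0,0,0,1]
    - [-0.7,2.7,176,0,0,0,1]
    - [-0.7,2.7,176,0,0,0,1]
    - [-0.7,2.7,176,0,0,0,1]
    - [-0.7,2.7,176,0,0,0,1]
    - [-0.7,2.7,176,0,0,0,1]
    - [-0.7,2.7,176,0,0,0,1]
  grip_force: 25

```text
t: 24.62
eef_pos: [0.5651, -0.331, 0.1927]
ee_rot: [3.141, 0.0, 1.566]
force: [-0.9, 2.0, 6.9]
width: 0.0508
```

Emit:
drive_tool:
  moves:
    - [0,0,0,0,0,0,1]
    - [0,0,-15,0,0,0,1]
    - [0,0,-60,0,0,0,1]
    - [0,0,-120,0,0,0,1]
    - [0,0,-180,0,0,0,1]
    - [0,0,-180,0,0,0,1]

```text
t: 25.38
eef_pos: [0.5656, -0.3318, 0.379]
ee_rot: [3.132, 0.004, 1.566]
force: [0.6, 0.2, -2.5]
width: 0.0507
```

```bash
python3 - <<'E'
from h import *
f=cam('top'); save(f,'top2.png',(235,145,475,265),3.3)
E
```

```text
(no output)
```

View pics/top2.png

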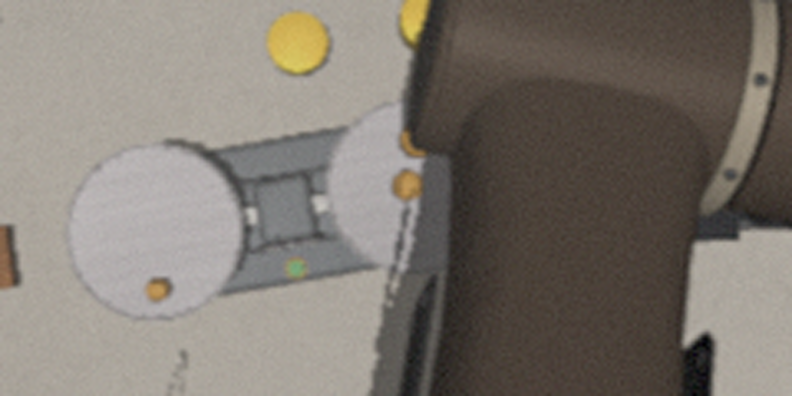

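The top crop shows small at (158,290) alone on the left pan and medium at (407,185). Large is partly visible at (415,140), since the arm hides the rest.

Emit:
drive_tool:
  moves:
    - [60,-1,0,0,0,0,1]
    - [115,-1.5,0,0,0,0,1]
    - [170,-2,0,0,0,0,1]
    - [225,-3,0,0,0,0,1]
    - [280,-4,0,0,0,0,1]
    - [335,-5,0,0,0,0,1]
    - [385,-5.5,0,0,0,0,1]
    - [425,-5.5,0,0,0,0,1]
    - [425,-5.5,0,0,0,0,1]
    - [425,-5.5,30,0,0,0,1]
    - [425,-5.5,60,0,0,0,1]
    - [425,-5.5,76,0,0,0,1]

```text
t: 26.92
eef_pos: [0.5609, 0.0929, 0.294]
ee_rot: [-3.138, 0.002, 1.564]
force: [-2.0, -0.1, 3.2]
width: 0.0507
```

Emit:
drive_tool:
  moves:
    - [0,0,4,0,0,0,1]
    - [0,0,7,0,0,0,1]
    - [0,0,10,0,0,0,1]
    - [0,0,12,0,0,0,1]
    - [0,0,13,0,0,0,1]
    - [0,0,13,0,0,0,1]
    - [0,0,13,0,0,0,1]
    - [0,0,13,0,0,0,1]

```text
t: 27.92
eef_pos: [0.5617, 0.094, 0.2832]
ee_rot: [3.141, -0.0, 1.565]
force: [-1.0, -1.4, 0.2]
width: 0.0512
```

Emit:
drive_tool:
  moves:
    - [0,0,-3,0,0,0,1]
    - [0,0,-5,0,0,0,1]
    - [0,0,-5,0,0,0,1]
    - [0,0,-5,0,0,0,0.1]
    - [0,0,-5,0,0,0,-1]
    - [0,0,-5,0,0,0,-1]
    - [0,0,-5,0,0,0,-1]
    - [0,0,-5,0,0,0,-1]
    - [0,0,-5,0,0,0,-1]

```text
t: 29.05
eef_pos: [0.5617, 0.094, 0.2882]
ee_rot: [3.142, -0.0, 1.565]
force: [0.4, -0.8, 0.8]
width: 0.0873
```

Emit:
drive_tool:
  moves:
    - [0,0,-40,0,0,0,-1]
    - [0,0,-80,0,0,0,-1]
    - [0,0,-130,0,0,0,-1]
    - [0,-40,-130,0,0,0,-1]
    - [0,-80,-130,0,0,0,-1]
    - [100,-80,-130,0,0,0,-1]
    - [200,-80,-130,0,0,0,-1]
    - [200,-80,-130,0,0,0,-1]
    - [200,-80,-130,0,0,0,-1]
    - [200,-80,-130,0,0,0,-1]
    - [200,-80,-130,0,0,0,-1]
    - [200,-80,-130,0,0,0,-1]

```text
t: 30.55
eef_pos: [0.4829, 0.2931, 0.4185]
ee_rot: [3.141, -0.0, 1.564]
force: [-0.7, -0.6, 0.1]
width: 0.0877
```

```bash
python3 - <<'E'
from h import *
f=cam('top'); save(f,'top3.png',(245,165,465,245),3.6); P=cloud(f)
for n,c,z,r in(('jar',(.561,.094),.15,.04),('small',(.4965,.092),.118,.018),('large',(.61,-.115),.134,.018),('med',(.574,-.105),.125,.018)):print(n,circ(P,z,.175,c,r))
for c in((.541,.05),(.54,-.1),(.57,-.14)):
    m=np.hypot(P[...,0]-c[0],P[...,1]-c[1])<.012; print('pan',np.median(P[m][:,2]))
s=cam('side'); save(s,'side3.png',(260,130,420,280),4)
st=get_state();print(st['eef_pos'],st['t'])
E
```

```text
jar (339, array([0.5601, 0.0926]), 0.0259, array([0.5598, 0.0924, 0.1617]))
small (32, array([0.4967, 0.0899]), 0.0082, array([0.4971, 0.0893, 0.1251]))
large (58, array([ 0.6097, -0.1153]), 0.0129, array([ 0.6092, -0.1154,  0.1439]))
med (54, array([ 0.5717, -0.1077]), 0.0112, array([ 0.5724, -0.1067,  0.1323]))
pan 0.09968707306640137
pan 0.10104638861170705
pan 0.10092863241550012
[0.48292215 0.29336778 0.41852534] 30.65
```

View pics/top3.png

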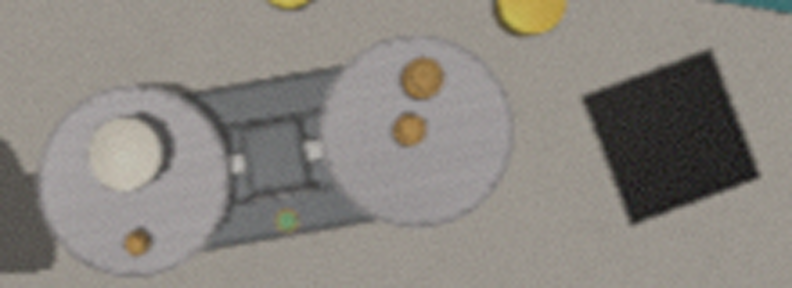

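View pics/side3.png

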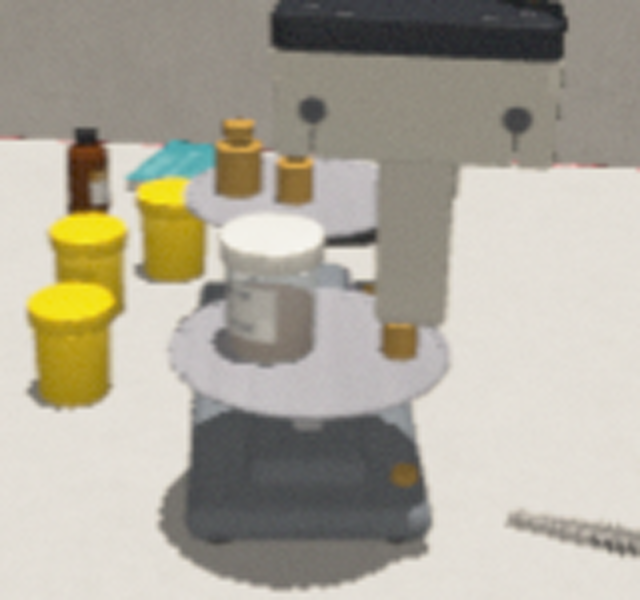

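Top: jar (126,153) and small (137,242) on the left pan, large (422,77) and medium (409,129) on the right. Side: all upright, the finger merely in front of the small weight. Both pans at about 100 mm.

Emit:
drive_tool:
  moves:
    - [0,0,0,0,0,0,-1]
    - [0,0,0,0,0,0,-1]
    - [0,0,0,0,0,0,-1]
    - [0,0,0,0,0,0,-1]
    - [0,0,0,0,0,0,-1]
    - [0,0,0,0,0,0,-1]

```text
t: 31.4
eef_pos: [0.4828, 0.2944, 0.4181]
ee_rot: [-3.142, 0.0, 1.565]
force: [-0.1, -0.0, -0.2]
width: 0.0875
```

```bash
python3 -c "
from station import *
print(job_done())"
```

```text
the job is handed in; nothing more can be done
None
```

The loads are exchanged and the job is handed in at about t = 31 s. I parked the jar on the mat, moved the large and medium weights to the right pan, then the small weight and the jar to the left pan.

My last check used top and side pictures and the depth readings:

| Item | Pan | Distance from pan centre | Limit |
|---|---|---|---|
| Jar | left | about 19 mm | 44 mm |
| Small weight | left | about 45 mm | 58 mm |
| Large weight | right | about 38 mm | 52 mm |
| Medium weight | right | about 8 mm | 55 mm |

- **Level:** the pan faces read 99.7 mm (left) and 101 mm (right), so the beam is level to within about 0.007 rad.
- **Upright and released:** all four stand upright, and the gripper is open and clear of them.
- **Failed reading:** one mid-task top view gave no points for the large weight because the arm hid it. The final picture shows it in place.

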